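# Load the label roll into its sloped chute

## Robot

A 7-joint arm with a two-finger parallel gripper is mounted at the origin on a cart in front of the work surface, level with it; the furniture and walls round the work are solid. World frame = base frame: x ahead of the robot, y to its left, z up, the work surface at z = 0. Lengths are in m, angles in degrees, forces in N, time in s.
With the tool pointing down it reaches from about 0.425 to 0.875 m from the base axis. Payload 4.7 kg.
Tool frame: the origin (TCP) lies between the finger pads; the fingertips stand env.finger_overhang ahead of it and the grasp point (between the pads) lies 5 mm behind it (env.finger_overhang is the distance from the TCP to the fingertips, in m); z points along the fingers, y is the line along which they close (so a half turn about z gives the same grasp; the last joint's range is limited). The gripper opens to 87 mm and grips with 3 to 60 N. Pads are 19 mm wide; open, the fingers measure 117 mm over their backs; the gripper's body (75 mm by 190 mm) begins 51 mm behind the grasp point.
Start: joints at [75.292, 18.392, -4.016, 83.108, 1.295, 78.541, -3.26], TCP at [0.174, -0.626, 0.237] pointing down, gripper open.
Joint ranges: [-163.93, 163.93], [-17.29, 119.83], [-79.2, 71.16], [3.27, 140.29], [-89.18, 269.18], [5.43, 117.66], [-154.24, 154.24]. Speed limits (degrees/s): [147.25, 147.25, 180, 180, 180, 180, 180].

## Interface

Orientations are given as [roll, pitch, yaw] about the fixed x, y, z axes, in that order (R = Rz(yaw) Ry(pitch) Rx(roll)).
In Python, from cell import telemetry, eyes, env, models gives the robot as it stands. The module is installed in compiled form; this text tells all that it offers.
- The arm moves only by the tool drive_tool, never from a script. Its arguments are lists of equal length, an entry for each row: "angular": the turn, a rotation vector about the tool's x, y, z in rad, a list of three; "delta_pos": the shift along the tool's x, y, z in cm, a list of three; "gripper": the finger opening in cm, from 0 to 8.7. A call has 1 to 20 rows; each row shifts and turns the commanded pose from where the row before left it, along the tool's axes as they then stand; what a row does not reach is not made up. A row lasts 1/10 s, in which the tool goes at most 50 mm and 8.59 degrees, less where a joint would pass 70% of its speed; a pose out of reach is approached as far as the arm can. A call with a gripper value outside its range is refused whole. The fingers move at their own pace and stop on an object; "squeeze" is the grip in N (left out, the last holds). Time passes only in rows, so rows that do not move let the fingers close. It gives the time, the measured TCP pose, the force, the opening and the grip force at its end, in the units of the state.
- telemetry.get_obs(): the state, without advancing time (a new reading comes with each control period).
- eyes.read_camera(name): name is "side" or "top"; returns a dict with "pixels" (400x640x3 uint8, red, green, blue), "mtx" (3x3 intrinsics, pixels), "origin" and "orientation" of the camera in the world. Camera axes: x right, y down, z forward; pixel columns grow to the right and rows downward; lengths in m; the calibration is good to about 2 mm. A picture is of the moment at which its call begins. There is no depth.
- env.sign_off(): hands the job in; it is judged then, once.
Trained networks look in a picture, given as the dict that the camera call returned (one of the last four; its "shot" number tells which), for a name from the list of things; names that differ only in an ending like _2 or _b are one class to them, and where a whole thing is asked for, a point or a joint stands for the part that bears it (a point fixed in the world has none). Each returns a list of dicts, best first, with "p" (0 to 1); they miss things now and then, are a little off and sometimes report something else, mostly with a low value. They report only what shows in the picture. A call takes as long as a camera call. They do not tell look-alikes from the thing itself.
- models.search_frame(picture, target): "centre" ([column, row] in pixels, amid what is visible of it).
- models.cut_out(picture, target): "pixels" (400x640 bool, what is visible of it) and "centre" ([column, row] in pixels, amid what is visible of it).
The state is a dict: "time_s": time; "qpos": joint angles; "joint_velocities": joint speeds; "effort": joint torques, N m; "tool_pos": TCP position; "tool_rot": TCP orientation; "force": force on the tool from outside, world axes, zero at the start; "wrist_torque": the same for the moment, N m; "grip_width": finger opening in m; "grasp_force": force on a finger pad.
Only numpy, scipy, OpenCV 4.12 (cv2) and the standard library are available. Lean on these libraries where they do the work, as an engineer would, in place of code of your own. Each camera call takes 0.05 s, during which the arm holds its last target. There are 200 camera calls.

## Task

With the fingertips, push the white label roll up the sloped steel chute and over the low black ridge, until it sits in the hollow between the ridge and the end stop and stays there. Then push the red keeper arm round by its peg until it is fully closed across the chute behind the roll, so that the roll cannot come back down. Push gently, do not lift the roll out of the chute, and leave the other things on the table where they are.

Things in the scene. Friction and masses are not known exactly. Their poses are not given: they have to be found in the camera images.
- track (a point): Sloped steel chute, fixed, on two feet. Point: middle of its floor, 55 mm above the table. y runs uphill along the floor (slope 0.12 rad), x across toward the keeper's hinge, z square off the floor ('track frame', used below, mm). Channel 46 wide (x -23 to 23), floor y -140 to 150; side walls x 23 to 28 and -23 to -28, 23 high.
- lip (a point): Top inner edge of the lip at the chute's low end, track y = -140: 4 mm thick (down to y = -144), 12 mm high above the floor.
- ridge (a point): Crest of the black rounded ridge across the chute's floor, track y = 89; 3 mm high, 10 mm wide at the floor.
- stop (a point): Middle of the face of the black bumper on the end stop at the chute's high end, track y = 150, 34 mm off the floor; the stop is 60 mm high. The roll seated in the hollow has its centre at track y = 105 to 112, z = 38.5.
- roll_center (a point): Centre of the loose white label roll, 77 mm diameter, 40 mm wide, 0.08 to 0.15 kg, its core to be taken as solid. On edge in the chute, axis along track x; starts against the lip, centre at track y = -112, z = 38.5. Rolls back to the lip if let go below the ridge. Glossy: friction about 0.25. Its back reaches past the lip, so it can be pushed from behind at centre height, 1 to 3 N.
- keeper (a joint): Angle of the red keeper arm, rad: 0 = fully closed, straight across the chute behind the seated roll (hinge limit); grows as it swings open toward the low end; at 1.57 along the chute, outside its wall, beyond that outward; limit 2.15. Starts 1.65 to 2.05. Stays where it is left; moves with about 1 N at the peg.
- keeper_hinge (a point): Hinge of the keeper, outside the chute's wall at track x = 40, y = 55, z = 26; axis = track z. The arm is 10 mm wide, 1 to 7 mm above this point. Its peg is 80 mm from the hinge, at track x = 40 - 80 cos(angle), y = 55 - 80 sin(angle).
- keeper_peg (a point): Top of the upright peg at the keeper arm's free end, 73 mm off the plane of the chute's floor and 40 mm above the arm. Peg 10 mm in diameter; its red knob, the top 14 mm, is 14 mm in diameter.
- tape_roll: Brown tape roll, 94 mm diameter, 48 mm high, lying flat, loose bystander; origin under its centre.
- tally_counter: Hand tally counter, grey, 76x56x30 mm, loose bystander; origin underneath.
- carton: Small green and white folding carton, 83x122x39 mm, lying flat, loose bystander; origin under its centre.
- marker: White marker pen with black cap, 16x128x18 mm, lying, loose bystander; origin under its middle.
Mind the look-alikes: they are no part of the job. What is shaped like the part that bears roll_center but blue is not meant.

How it is judged (in metres and radians):
On the way, in this order (a step that is already met when the one before it is completed fails the run):
1. the roll sits in the hollow before the end stop, the keeper still open (y of roll_center in the frame of track between 0.102 and 0.115 m and z of roll_center in the frame of track between 0.035 and 0.041 m and value of joint keeper above 0.8 rad), for 0.3 s.
2. the keeper is closed behind the seated roll (y of roll_center in the frame of track between 0.102 and 0.115 m and z of roll_center in the frame of track between 0.035 and 0.041 m and value of joint keeper below 0.1 rad), for 0.2 s.
At the end, for the whole second after the job is handed in: The roll rests in the hollow between ridge and end stop (centre 102 to 115 mm uphill of the track's middle and 35 to 41 mm off the floor), at rest, and the keeper stands within 0.1 rad of fully closed (all of step 2 and linear speed of label_roll below 0.02 m/s); the robot touches nothing.
It fails at once if the roll is lifted off the chute (its centre more than 56 mm off the floor's plane; riding over the ridge gives 42) (z of roll_center in the frame of track above 0.056 m).
It fails at once if the roll is pushed with more than 40 N (contact force between the fingers and label_roll above 40 N).
It fails at once if a bystander is moved more than 20 mm (distance of any of tape_roll, tally_counter, carton, marker from where it was at the start of the episode above 0.02 m).
It also fails if it takes over 61 s, if anything falls off the work surface, if the arm or the gripper's body presses on something with over 40 N, if the wrist force passes 120 N, or if a joint passes its speed limit or range.

## Working session

There is one attempt and no reset: what is moved stays moved. The work goes in short steps, Python scripts to look and compute and a tool call to move; the robot and the scene stay as the last step left them, time stands still between calls to the robot, and variables do not carry over. Pictures are saved under pics/ and viewed, at most 10 in all, crops included, and the job is handed in when it is done.

Besides the shell and the picture viewer there is one more tool, called after "Call:" as name(argument=value, ...) on one line, values as JSON. drive_tool: Moves the arm, as the interface text tells. Its arguments: {"type":"object","properties":{"angular":{"type":"array","items":{"type":"array","items":{"type":"number"}}},"delta_pos":{"type":"array","items":{"type":"array","items":{"type":"number"}}},"gripper":{"type":"array","items":{"type":"number"}},"squeeze":{"type":"number"}},"required":["angular","delta_pos","gripper"]}

```bash
mkdir -p pics
cat > h.py <<'E'
from cell import telemetry, eyes, env, models
import numpy as np, cv2
def R_of(p):
    o=np.array(p['orientation'],float)
    if o.shape==(3,3): return o
    from scipy.spatial.transform import Rotation as R
    return R.from_euler('xyz',o,degrees=True).as_matrix() if o.size==3 else R.from_quat(o).as_matrix()
def proj(p,X):
    c=(np.atleast_2d(X)-np.array(p['origin']))@R_of(p); q=c@np.array(p['mtx']).T
    return q[:,:2]/q[:,2:]
def ray(p,uv):
    d=R_of(p)@np.linalg.inv(p['mtx'])@np.array([uv[0],uv[1],1.]); return np.array(p['origin']),d/np.linalg.norm(d)
def onz(p,uv,z):
    o,d=ray(p,uv); return o+d*(z-o[2])/d[2]
def tri(pa,a,pb,b):
    A=np.zeros((3,3));B=np.zeros(3)
    for p,u in((pa,a),(pb,b)):
        o,d=ray(p,u);M=np.eye(3)-np.outer(d,d);A+=M;B+=M@o
    return np.linalg.solve(A,B)
E
python3 - <<'E'
from h import *
print(env.finger_overhang, telemetry.get_obs())
for n in('side','top'):
    p=eyes.read_camera(n);cv2.imwrite(f'pics/{n}0.png',p['pixels'][...,::-1])
    print(n,p['mtx'],p['origin'],p['orientation'])
    for t in['track','lip','ridge','stop','roll_center','keeper_hinge','keeper_peg','keeper','tape_roll','tally_counter','carton','marker']:
        print(t,[(np.round(d['centre'],1).tolist(),round(d['p'],2)) for d in models.search_frame(p,t)[:3]])
E
```

```text
0.014 {'time_s': 0.0, 'qpos': array([75.29262015, 18.43902901, -4.01540317, 83.1747729 ,  1.29460923,
       78.54118717, -3.25890155]), 'joint_velocities': array([-0.05007596, -0.08696725,  0.01099873, -0.02293533,  0.07046516,
        0.02239575,  0.06009196]), 'effort': array([ 1.49911205e-05, -4.91287529e+01, -4.03597103e-01, -3.12532425e+01,
       -6.38019713e-02,  4.37625451e-02,  1.61838766e-04]), 'tool_pos': array([ 0.17368295, -0.62581653,  0.23546295]), 'tool_rot': array([-1.79890232e+02,  5.43597992e-03,  1.55180305e+01]), 'force': array([-1.4926281 , -0.0060969 ,  0.46091414]), 'wrist_torque': array([-0.01072442,  0.0176253 , -0.04026452]), 'grasp_force': 0.0, 'grip_width': 0.08675041824682458}
side [[428.64325866   0.         320.71953631]
 [  0.         428.64325866 198.89131857]
 [  0.           0.           1.        ]] [0.23978029 0.9392578  0.96997779] [-130.31474612    1.15011848 -163.86339097]
track [([313.9, 242.9], 0.59)]
lip [([314.2, 241.2], 0.89)]
ridge [([308.8, 244.9], 0.82)]
stop [([313.8, 239.8], 0.6)]
roll_center [([370.1, 214.0], 0.84), ([320.0, 200.7]
[... 218 characters left out ...]
 286.7], 0.72)]
top [[403.77686      0.         320.30888938]
 [  0.         403.77686    204.06612914]
 [  0.           0.           1.        ]] [ 0.41700037 -0.02335896  1.13791886] [-172.15890784    1.26947763  -90.81123213]
track [([286.0, 226.1], 0.66)]
lip [([281.8, 220.1], 0.97)]
ridge [([279.6, 222.2], 0.75)]
stop [([285.2, 224.1], 0.93)]
roll_center [([396.5, 246.5], 0.85), ([336.6, 209.3], 0.84), ([349.2, 267.9], 0.76)]
keeper_hinge [([285.9, 203.9], 0.6)]
keeper_peg [([291.9, 202.3], 0.59)]
keeper [([281.5, 223.4], 0.69), ([290.3, 201.4], 0.53)]
tape_roll [([283.2, 148.0], 0.7)]
tally_counter [([453.6, 268.2], 0.86)]
carton [([453.9, 220.9], 0.62)]
marker [([225.8, 168.0], 0.56)]
```

Run:
```python
import cv2
a=cv2.imread('pics/top0.png');cv2.imwrite('pics/topc.png',cv2.resize(a[100:320,170:490],None,fx=2.5,fy=2.5,interpolation=3))
a=cv2.imread('pics/side0.png');cv2.imwrite('pics/sidec.png',cv2.resize(a[140:340,200:440],None,fx=3,fy=3,interpolation=3))
```

```text
(no output)
```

View pics/topc.png

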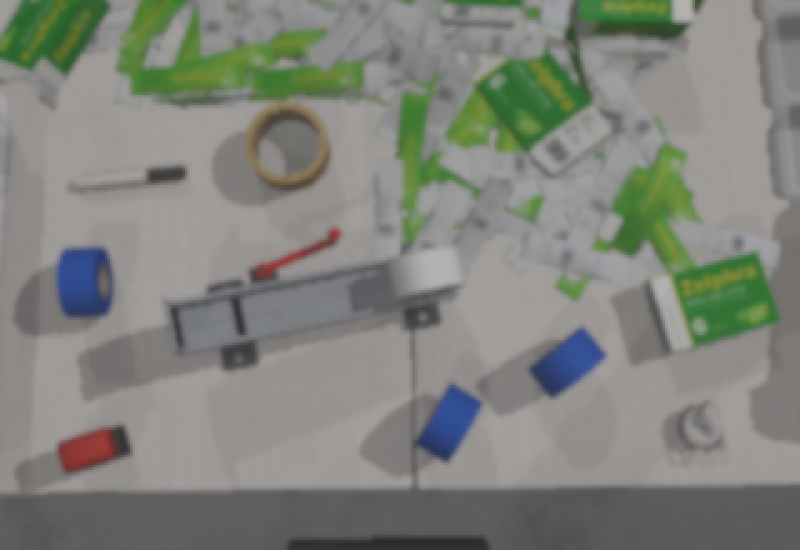

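View pics/sidec.png

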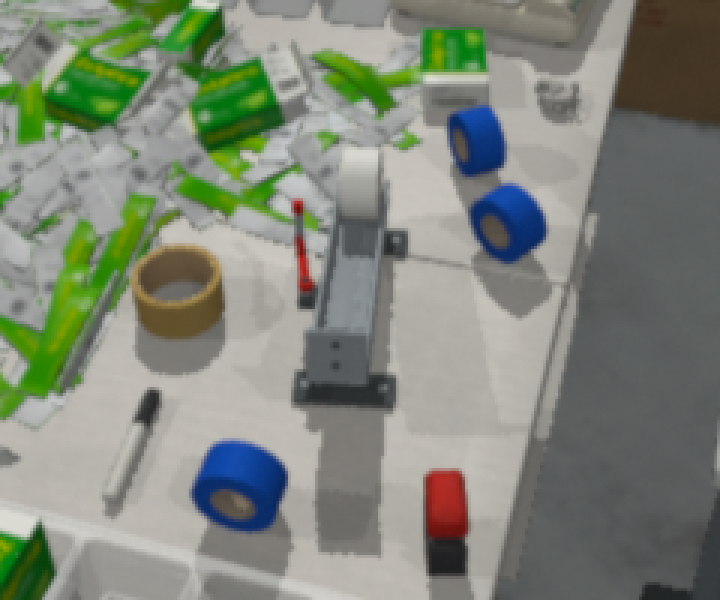

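The white roll is in the chute at top px (340,208) and side px (320,201). Look-alikes in the top view are the blue rolls at (204,213), (397,245) and (350,269). The red knob is at top px (304,194), and the ridge runs from (264,219) to (267,234). The stop is at about (237,231). I choose the white roll and will fit the track pose next.

```bash
cat >> h.py <<'E'
from scipy.optimize import least_squares
S=0.12
def T(v):  # v=(x,y,yaw of track y dir) -> Rot, origin
    u=np.array([np.cos(v[2])*np.cos(S),np.sin(v[2])*np.cos(S),np.sin(S)])
    x=np.cross(u,[0,0,1]);x/=np.linalg.norm(x)
    if SGN<0:x=-x
    z=np.cross(x,u)
    return np.stack([x,u,z],1),np.array([v[0],v[1],.055])
SGN=1
def W(v,P):
    R,o=T(v);return np.atleast_2d(P)/1000@R.T+o
a_=np.linspace(0,2*np.pi,60)
def cyl(yc,zc=38.5):
    return np.concatenate([np.stack([0*a_+s,yc+38.5*np.cos(a_),zc+38.5*np.sin(a_)],1) for s in(-20,20)])
def peg(th,z=66): return [40-80*np.cos(th),55-80*np.sin(th),z]
def red(p,box):
    h=cv2.cvtColor(p['pixels'],cv2.COLOR_RGB2HSV);m=((h[...,0]<8)|(h[...,0]>172))&(h[...,1]>150)&(h[...,2]>60)
    k=np.zeros_like(m);k[box[1]:box[3],box[0]:box[2]]=1
    return m&k
E
python3 - <<'E'
from h import *
P={n:eyes.read_camera(n) for n in('top','side')}
box={'top':(262,185,312,216),'side':(290,200,312,242)}
near={'top':(340,208),'side':(320,201)}
bb={};rb={}
for n,p in P.items():
    c=min(models.cut_out(p,'roll_center'),key=lambda d:np.hypot(*(np.array(d['centre'])-near[n])))
    ys,xs=np.where(c['pixels']);bb[n]=(xs.min(),ys.min(),xs.max()+1,ys.max()+1)
    m=red(p,box[n]);ys,xs=np.where(m);rb[n]=(xs.min(),ys.min(),xs.max()+1,ys.max()+1,m.sum())
    print(n,bb[n],rb[n],c['p'])
# hand picked px (top crop/2.5+off)
obs=[('top',peg,(304,193.8)),('side',peg,(299.3,208.5)),('top',[40,55,33],(274.8,208.4)),('side',[40,55,33],(302,235.5)),
('top',[-23,89,2],(267.2,234)),('top',[23,89,2],(263.6,218.8)),('side',[-28,150,60],(324,251.5)),('side',[28,150,60],(302.5,250))]
def res(v):
    r=[]
    for n,q,uv in obs:
        q=q(v[3]) if callable(q) else q
        r+=list(proj(P[n],W(v,q))[0]-uv)
    for n in P:
        u=proj(P[n],W(v,cyl(-112)));b=bb[n]
        if n=='top': r+=[u[:,0].min()-b[0],u[:,0].max()-b[2],u[:,1].min()-b[1]]
        else: r+=[u[:,0].max()-b[2],u[:,0].min()-b[0],u[:,1].min()-b[1]]
    return np.array(r)
s=least_squares(res,[.42,.05,np.pi/2+.15,1.8],loss='soft_l1')
print(s.x,np.degrees(s.x[2]));print(np.round(res(s.x),1))
np.save('v.npy',s.x);v=s.x
for n,f,o,z in(('top',2.5,(170,100),(320,220)),('side',3,(200,140),(240,200))):
    im=P[n]['pixels'][...,::-1][o[1]:o[1]+z[1],o[0]:o[0]+z[0]];im=cv2.resize(im,None,fx=f,fy=f,interpolation=3)
    def d(pts,c,cl=False): cv2.polylines(im,[np.int32(np.round((proj(P[n],W(v,pts))+.5-o)*f))],cl,c,1)
    for x in(-28,-23,23,28): d([[x,-140,23],[x,150,23]],(0,255,255))
    for y in(84,94): d([[-23,y,0],[23,y,0]],(255,0,255))
    d([[-28,150,0],[28,150,0],[28,150,60],[-28,150,60]],(0,255,0),True)
    c=cyl(-112);d(c[:60],(0,0,255));d(c[60:],(0,0,255));d([[40,55,30],peg(v[3],33),peg(v[3],73)],(255,255,0))
    cv2.imwrite(f'pics/fit_{n}.png',im)
print(W(v,[[0,-112,38.5],[0,108,38.5],peg(v[3]),[0,-155,38.5]]))
for n,z in(('tape_roll',.048),('marker',.018)): print(n,onz(P['top'],models.search_frame(P['top'],n)[0]['centre'],z))
E
python3 - <<'E'
import cv2,numpy as np
E
```

```text
top (np.int64(326), np.int64(199), np.int64(356), np.int64(220)) (np.int64(277), np.int64(193), np.int64(305), np.int64(208), np.int64(12)) 0.92
side (np.int64(312), np.int64(188), np.int64(327), np.int64(213)) (np.int64(298), np.int64(207), np.int64(304), np.int64(237), np.int64(51)) 0.73
[0.52343543 0.05912963 1.78043863 1.76902989] 102.01161933151978
[-0.6  0.3  0.   0.5 -0.1 -0.1  0.1 -1.4 -0.   1.6  0.1  0.  -0.8 -2.3
 -0.3 -1.7 -1.8  0.2 -0.7  0.2  0.9  0.6]
[[ 0.5475353  -0.05413839  0.07981537]
 [ 0.50208034  0.15949734  0.10615205]
 [ 0.58445563  0.04024941  0.11772012]
 [ 0.55641968 -0.09589446  0.07466774]]
tape_roll [0.72379636 0.09252513 0.048     ]
marker [0.6737229  0.27369648 0.018     ]
```

View pics/fit_top.png

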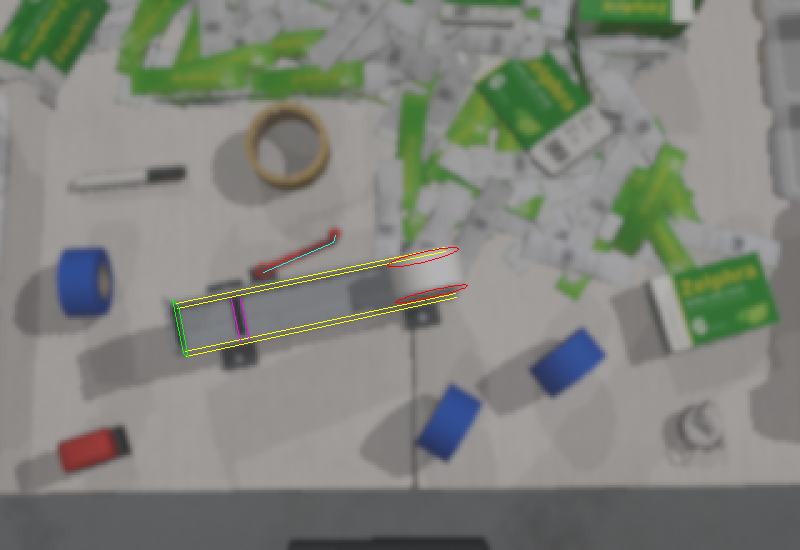

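View pics/fit_side.png

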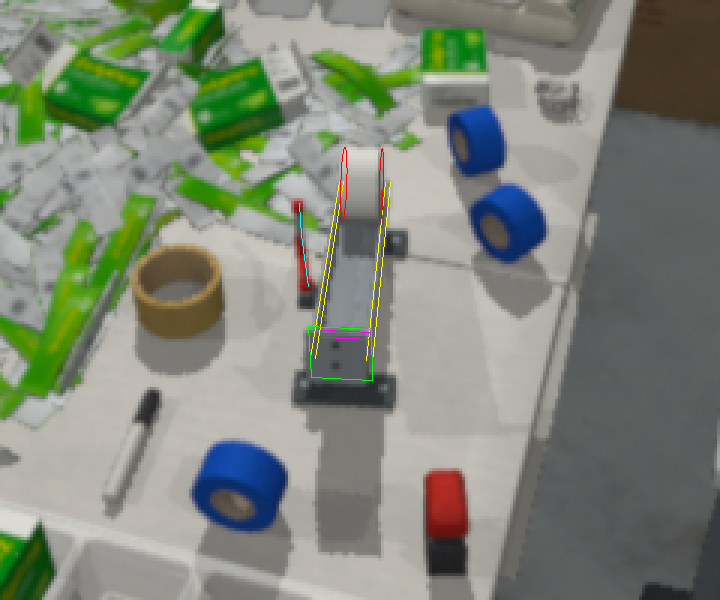

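Run:
```python
from h import *
p=eyes.read_camera('top');v=np.load('v.npy')
o=(230,190);f=6
im=cv2.resize(np.ascontiguousarray(p['pixels'][190:250,230:362,::-1]),None,fx=f,fy=f,interpolation=cv2.INTER_CUBIC)
im=cv2.convertScaleAbs(im,alpha=1.5)
for x in(-28,28):
  for y in range(-140,151,29):
    u=np.int32((proj(p,W(v,[x,y,23]))[0]+.5-o)*f);cv2.circle(im,u,2,(0,255,255),-1)
for q in([40,55,33],peg(v[3],73),[0,89,3],[0,150,60],[28,150,60],[-28,150,60],[-23,-140,12],[23,-140,12]):
    cv2.circle(im,np.int32((proj(p,W(v,q))[0]+.5-o)*f),2,(255,0,255),-1)
cv2.imwrite('pics/z1.png',im)
```

```text
(no output)
```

View pics/z1.png

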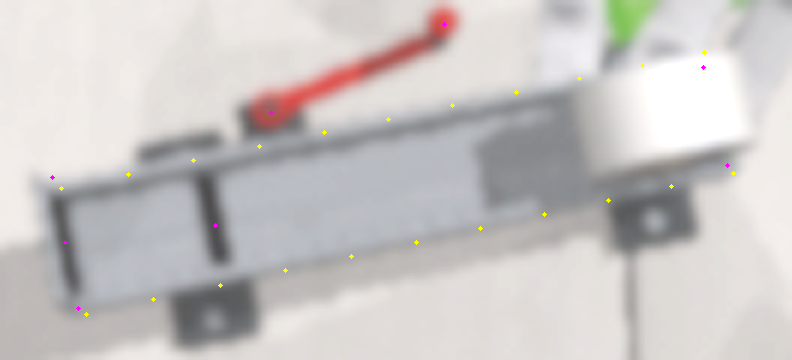

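The fit lies within about 2 mm: knob, ridge, bumper and roll dots all sit on their features. Next, work out the alignment and the approach.

```bash
cat > go.py <<'E'
from h import *; import sys
from scipy.spatial.transform import Rotation as Ro
v=np.load('v.npy');R,o=T(v);Rt=np.stack([R[:,0],-R[:,1],-R[:,2]],1)
s=telemetry.get_obs();Rc=Ro.from_euler('xyz',s['tool_rot'],degrees=True).as_matrix()
tip=s['tool_pos']+Rc[:,2]*env.finger_overhang
print('t',round(s['time_s'],2),'tip track mm',np.round((tip-o)@R*1000,1),'F',np.round(s['force'],1),'w',s['grip_width'])
print('rotvec needed',np.round(Ro.from_matrix(Rc.T@Rt).as_rotvec(),4))
for a in sys.argv[1:]:
    g=o+R@(np.array(eval(a))/1000)-Rt[:,2]*env.finger_overhang
    print(a,'delta cm now-frame',np.round((g-s['tool_pos'])@Rc*100,2),'target-frame',np.round((g-s['tool_pos'])@Rt*100,2))
E
python3 go.py '[0,-182,110]'
```

```text
t 1.65 tip track mm [-484.6 -573.3  237.9] F [-0.4  0.7 -0.5] w 0.08702330297868179
rotvec needed [0.12   0.0037 0.0611]
[0,-182,110] delta cm now-frame [ 50.83 -37.18   8.02] target-frame [ 48.46 -38.97  12.78]
```

Call:
drive_tool(angular=[[0.12, 0.0037, 0.0611], [0, 0, 0], [0, 0, 0], [0, 0, 0], [0, 0, 0], [0, 0, 0], [0, 0, 0], [0, 0, 0], [0, 0, 0], [0, 0, 0], [0, 0, 0], [0, 0, 0], [0, 0, 0], [0, 0, 0], [0, 0, 0], [0, 0, 0], [0, 0, 0], [0, 0, 0], [0, 0, 0]], delta_pos=[[0, 0, 0], [1.5, -1.2, 0.4], [3, -2.4, 0.8], [3, -2.4, 0.8], [3, -2.4, 0.8], [3, -2.4, 0.8], [3, -2.4, 0.8], [3, -2.4, 0.8], [3, -2.4, 0.8], [3, -2.4, 0.8], [3, -2.4, 0.8], [3, -2.4, 0.8], [3, -2.4, 0.8], [3, -2.4, 0.8], [3, -2.4, 0.8], [3, -2.4, 0.8], [3, -2.4, 0.8], [1.5, -1.2, 0.4], [0, 0, 0]], gripper=[0, 0, 0, 0, 0, 0, 0, 0, 0, 0, 0, 0, 0, 0, 0, 0, 0, 0, 0], squeeze=20)

```text
time_s: 3.55
tool_pos: [0.5623, -0.1342, 0.1552]
tool_rot: [-173.0, -0.1, 12.4]
force: [0.0, 0.3, -0.5]
grip_width: 0.0004
grasp_force: 0.0
```

```bash
python3 go.py '[0,-180,31]'
```

```text
t 3.55 tip track mm [  -2.2 -183.8  109.1] F [ 0.   0.3 -0.5] w 0.00040861177523620143
rotvec needed [-0.0022 -0.0003  0.0064]
[0,-180,31] delta cm now-frame [ 0.22 -0.36  7.81] target-frame [ 0.22 -0.38  7.81]
```

Call:
drive_tool(angular=[[0, 0, 0.006], [0, 0, 0], [0, 0, 0], [0, 0, 0], [0, 0, 0], [0, 0, 0], [0, 0, 0]], delta_pos=[[0.2, -0.3, 1], [0, 0, 2], [0, 0, 2], [0, 0, 1.5], [0, 0, 1], [0, 0, 0.3], [0, 0, 0]], gripper=[0, 0, 0, 0, 0, 0, 0])

```text
time_s: 4.25
tool_pos: [0.5601, -0.1264, 0.0782]
tool_rot: [-173.1, 0.1, 11.6]
force: [-0.7, -0.1, -0.3]
grip_width: 0.0006
grasp_force: 0.0
```

```bash
python3 go.py '[0,-165.5,31]'
python3 - <<'E'
from h import *
ims=[]
for n,x,y in(('top',300,170),('side',270,150)):
    p=eyes.read_camera(n)['pixels'][y:y+80,x:x+100,::-1];ims.append(cv2.resize(p,None,fx=4,fy=4,interpolation=2))
cv2.imwrite('pics/a.png',np.hstack(ims))
E
```

```text
t 4.25 tip track mm [  -2.8 -185.    31.7] F [-0.7 -0.1 -0.3] w 0.0005787693544079742
rotvec needed [-0.      0.0002 -0.0065]
[0,-165.5,31] delta cm now-frame [ 0.26 -1.95  0.07] target-frame [ 0.28 -1.95  0.07]
```

View pics/a.png

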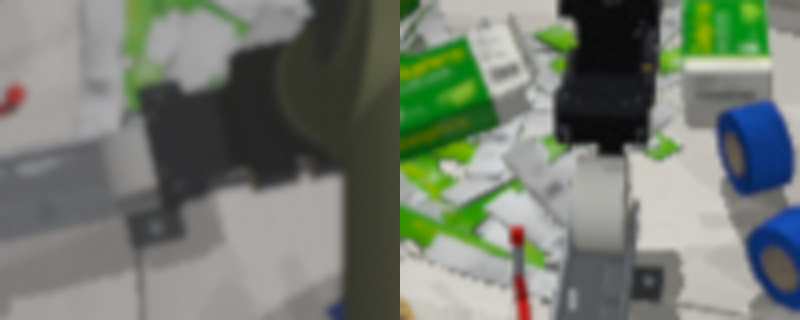

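The side crop shows the finger stem behind the white roll at (610,155), slightly to its right. The body clears the roll, so I start pushing.

Call:
drive_tool(angular=[[0, 0, -0.006], [0, 0, 0], [0, 0, 0], [0, 0, 0], [0, 0, 0], [0, 0, 0], [0, 0, 0], [0, 0, 0], [0, 0, 0], [0, 0, 0], [0, 0, 0], [0, 0, 0]], delta_pos=[[0.3, -0.4, 0.1], [0, -0.4, 0], [0, -0.3, 0], [0, -0.3, 0], [0, -0.3, 0], [0, -0.3, 0], [0, -0.3, 0], [0, -0.3, 0], [0, -0.4, 0], [0, -0.5, 0], [0, -0.5, 0], [0, -0.5, 0]], gripper=[0, 0, 0, 0, 0, 0, 0, 0, 0, 0, 0, 0])

```text
time_s: 5.55
tool_pos: [0.5537, -0.0811, 0.0828]
tool_rot: [-173.1, 0.0, 12.0]
force: [0.2, -0.7, 0.6]
grip_width: 0.0006
grasp_force: 0.1
```

```bash
python3 go.py '[0,54,31]'
```

```text
t 5.55 tip track mm [   0.5 -139.1   30.8] F [ 0.2 -0.7  0.6] w 0.000564468580029905
rotvec needed [-0.      0.0001  0.0002]
[0,54,31] delta cm now-frame [ -0.04 -19.31  -0.02] target-frame [ -0.05 -19.31  -0.02]
```

Call:
drive_tool(angular=[[0, 0, 0], [0, 0, 0], [0, 0, 0], [0, 0, 0], [0, 0, 0], [0, 0, 0], [0, 0, 0], [0, 0, 0], [0, 0, 0], [0, 0, 0], [0, 0, 0], [0, 0, 0], [0, 0, 0], [0, 0, 0], [0, 0, 0], [0, 0, 0], [0, 0, 0], [0, 0, 0], [0, 0, 0], [0, 0, 0]], delta_pos=[[0, -0.5, 0], [0, -0.6, 0], [0, -0.6, 0], [0, -0.6, 0], [0, -0.6, 0], [0, -0.6, 0], [0, -0.6, 0], [0, -0.6, 0], [0, -0.6, 0], [0, -0.6, 0], [0, -0.6, 0], [0, -0.6, 0], [0, -0.6, 0], [0, -0.6, 0], [0, -0.6, 0], [0, -0.6, 0], [0, -0.6, 0], [0, -0.5, 0], [0, -0.4, 0], [0, -0.3, 0]], gripper=[0, 0, 0, 0, 0, 0, 0, 0, 0, 0, 0, 0, 0, 0, 0, 0, 0, 0, 0, 0])

```text
time_s: 7.55
tool_pos: [0.5304, 0.0284, 0.0963]
tool_rot: [-173.1, 0.0, 12.0]
force: [0.1, -0.9, -0.3]
grip_width: 0.0009
grasp_force: 0.1
```

```bash
cat > roll.py <<'E'
from h import *
v=np.load('v.npy')
for n in('top','side'):
    p=eyes.read_camera(n);best=None
    u0=proj(p,W(v,[0,20,38.5]))[0]
    c=[d for d in models.cut_out(p,'roll_center')]
    for d in c:
        px=p['pixels'][d['pixels']].astype(float)
        if np.median(px[:,2]-px[:,0])>40: continue
        ys,xs=np.where(d['pixels']);b=np.array([xs.min(),ys.min(),xs.max()+1,ys.max()+1])
        E=[]
        for y in np.arange(-112,116,1.):
            q=proj(p,W(v,cyl(y)));m=np.array([*q.min(0),*q.max(0)]);e=np.abs(m-b)
            E.append((e[0] if n=='top' else e[1]))   # uphill edge / top edge
        i=np.argmin(E);print(n,'roll y',-112+i,round(min(E),2),'p',round(d['p'],2),'bbox',b)
E
python3 go.py '[0,54,31]'; python3 roll.py
```

```text
t 7.55 tip track mm [  0.4 -26.3  30.8] F [ 0.1 -0.9 -0.3] w 0.0009333810578807792
rotvec needed [0.0001 0.0001 0.0002]
[0,54,31] delta cm now-frame [-0.04 -8.03 -0.02] target-frame [-0.04 -8.03 -0.02]
side roll y 43 0.01 p 0.79 bbox [309 217 324 240]
```

Call:
drive_tool(angular=[[0, 0, 0], [0, 0, 0], [0, 0, 0], [0, 0, 0], [0, 0, 0], [0, 0, 0], [0, 0, 0], [0, 0, 0], [0, 0, 0], [0, 0, 0], [0, 0, 0], [0, 0, 0]], delta_pos=[[0, -0.4, 0], [0, -0.5, 0], [0, -0.5, 0], [0, -0.5, 0], [0, -0.5, 0], [0, -0.5, 0], [0, -0.4, 0], [0, -0.4, 0], [0, -0.3, 0], [0, -0.3, 0], [0, -0.3, 0], [0, 0, 0]], gripper=[0, 0, 0, 0, 0, 0, 0, 0, 0, 0, 0, 0])

```text
time_s: 8.95
tool_pos: [0.5209, 0.0733, 0.1018]
tool_rot: [-173.1, -0.0, 12.0]
force: [0.8, 0.9, 0.5]
grip_width: 0.0002
grasp_force: 0.0
```

```bash
python3 go.py '[0,54,31]'
python3 - <<'E'
from h import *
v=np.load('v.npy');p=eyes.read_camera('side');o=(280,180);f=7
im=cv2.resize(np.ascontiguousarray(p['pixels'][180:265,280:360,::-1]),None,fx=f,fy=f,interpolation=2)
for y,c in((80,(0,0,255)),(90,(0,255,255)),(108,(0,255,0))):
    k=cyl(y)
    for h in(k[:60],k[60:]): cv2.polylines(im,[np.int32((proj(p,W(v,h))+.5-o)*f)],False,c,1)
cv2.imwrite('pics/b.png',im)
E
```

```text
t 8.95 tip track mm [ 0.5 19.9 30.8] F [0.8 0.9 0.5] w 0.00023334678895805438
rotvec needed [-0.0002  0.      0.0006]
[0,54,31] delta cm now-frame [-0.04 -3.41 -0.02] target-frame [-0.05 -3.41 -0.02]
```

View pics/b.png

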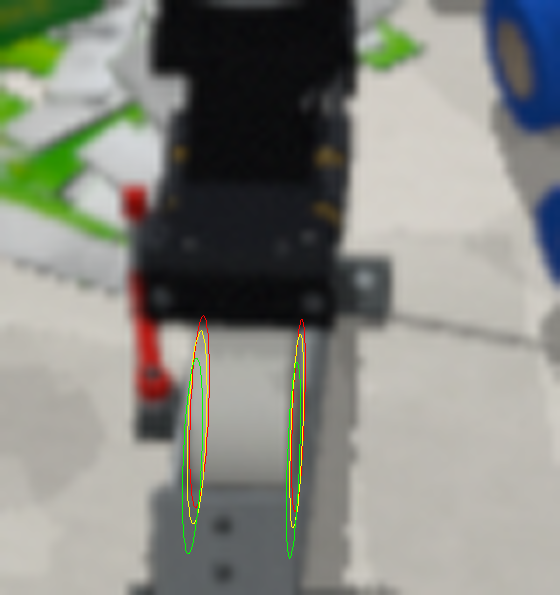

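Call:
drive_tool(angular=[[0, 0, 0], [0, 0, 0], [0, 0, 0], [0, 0, 0], [0, 0, 0], [0, 0, 0], [0, 0, 0], [0, 0, 0], [0, 0, 0], [0, 0, 0]], delta_pos=[[0, -0.2, 0], [0, -0.3, 0], [0, -0.3, 0], [0, -0.3, 0], [0, -0.3, 0], [0, -0.3, 0], [0, -0.2, 0], [0, -0.2, 0], [0, -0.2, 0], [0, 0, 0]], gripper=[0, 0, 0, 0, 0, 0, 0, 0, 0, 0])

```text
time_s: 10.0
tool_pos: [0.5161, 0.0955, 0.1046]
tool_rot: [-173.1, 0.0, 12.0]
force: [-0.2, -0.1, 0.1]
grip_width: 0.0007
grasp_force: 0.0
```

Call:
drive_tool(angular=[[0, 0, 0], [0, 0, 0], [0, 0, 0], [0, 0, 0], [0, 0, 0], [0, 0, 0]], delta_pos=[[0, -0.2, 0], [0, -0.2, 0], [0, -0.2, 0], [0, -0.2, 0], [0, -0.1, 0], [0, 0, 0]], gripper=[0, 0, 0, 0, 0, 0])

```text
time_s: 10.6
tool_pos: [0.5144, 0.104, 0.1057]
tool_rot: [-173.1, -0.0, 12.0]
force: [0.0, -0.4, -0.4]
grip_width: 0.0003
grasp_force: 0.0
```

```bash
python3 go.py '[0,54,31]'
```

```text
t 10.6 tip track mm [ 0.5 51.6 30.8] F [ 0.  -0.4 -0.4] w 0.00031347981034914887
rotvec needed [ 0.     -0.      0.0004]
[0,54,31] delta cm now-frame [-0.05 -0.24 -0.02] target-frame [-0.05 -0.24 -0.02]
```

Call:
drive_tool(angular=[[0, 0, 0], [0, 0, 0], [0, 0, 0], [0, 0, 0], [0, 0, 0], [0, 0, 0], [0, 0, 0], [0, 0, 0], [0, 0, 0], [0, 0, 0], [0, 0, 0], [0, 0, 0], [0, 0, 0], [0, 0, 0], [0, 0, 0]], delta_pos=[[0, -0.2, 0], [0, 0, 0], [0, 0.2, 0], [0, 0.3, 0], [0, 0.6, 0], [0, 1, 0], [0, 1.5, 0], [0, 2, 0], [0, 2, -2], [0, 2, -3], [0, 2, -3], [0, 2, 0], [0, 2, 0], [0, 2, 0], [0, 0, 0]], gripper=[0, 0, 0, 0, 0, 0, 0, 0, 0, 0, 0, 0, 0, 0, 0])

```text
time_s: 12.1
tool_pos: [0.5517, -0.0789, 0.1625]
tool_rot: [-173.1, 0.2, 11.7]
force: [-0.4, -1.1, 0.5]
grip_width: 0.0004
grasp_force: 0.0
```

```bash
python3 go.py '[92,-23,105]';python3 roll.py
python3 - <<'E'
from h import *
v=np.load('v.npy');ims=[]
for n,o in(('top',(230,180)),('side',(275,190))):
    p=eyes.read_camera(n);f=6
    im=cv2.resize(np.ascontiguousarray(p['pixels'][o[1]:o[1]+75,o[0]:o[0]+66,::-1]),None,fx=f,fy=f,interpolation=2)
    for y,c in((89,(0,0,255)),(106,(0,255,0))):
        k=cyl(y)
        for h in(k[:60],k[60:]): cv2.polylines(im,[np.int32((proj(p,W(v,h))+.5-o)*f)],False,c,1)
    cv2.circle(im,np.int32((proj(p,W(v,peg(v[3])))[0]+.5-o)*f),2,(255,255,0),-1)
    ims.append(im)
cv2.imwrite('pics/c.png',np.hstack(ims))
E
```

```text
t 12.1 tip track mm [  -1.1 -127.   109.6] F [-0.4 -1.1  0.5] w 0.0004349734141015842
rotvec needed [ 0.0003  0.002  -0.0057]
[92,-23,105] delta cm now-frame [  9.25 -10.46   0.44] target-frame [  9.3  -10.4    0.46]
top roll y 103 0.02 p 0.83 bbox [243 215 276 238]
side roll y 100 0.06 p 0.89 bbox [305 229 322 250]
```

View pics/c.png

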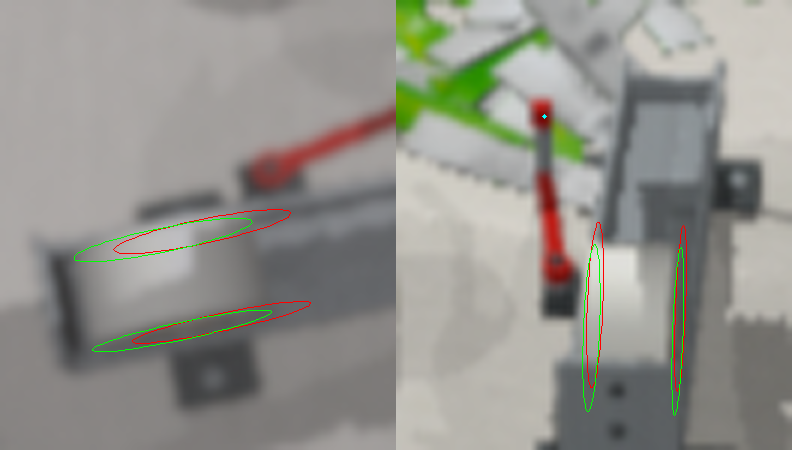

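The roll stays in the hollow: its top-view left edge (75) and side-view top edge (243) match the y=106 outline. The keeper is untouched. Next is the peg.

Call:
drive_tool(angular=[[0, 0, -0.006], [0, 0, 0], [0, 0, 0], [0, 0, 0], [0, 0, 0], [0, 0, 0], [0, 0, 0], [0, 0, 0], [0, 0, 0], [0, 0, 0], [0, 0, 0]], delta_pos=[[1.5, -1.4, 0], [2, -2.2, 0], [2, -2.2, 0], [2, -2.2, 0], [1.8, -2.2, 0], [0, -0.2, 1], [0, 0, 2], [0, 0, 2], [0, 0, 1], [0, 0, 0.4], [0, 0, 0]], gripper=[0, 0, 0, 0, 0, 0, 0, 0, 0, 0, 0])

```text
time_s: 13.5
tool_pos: [0.6193, 0.0535, 0.1129]
tool_rot: [-173.1, -0.0, 12.4]
force: [0.2, -0.7, 0.5]
grip_width: -0.0
grasp_force: 0.0
```

```bash
python3 go.py
python3 - <<'E'
import numpy as np
for th in(1.77,1.6,1.4,1.2,1,.8,.6,.4,.2,0,-.02): print(th,np.round([40-80*np.cos(th),55-80*np.sin(th)],1))
E
```

```text
t 13.5 tip track mm [ 92.6 -18.4  46.6] F [ 0.2 -0.7  0.5] w -2.7164461821411394e-06
rotvec needed [-0.      0.0007  0.0059]
1.77 [ 55.8 -23.4]
1.6 [ 42.3 -25. ]
1.4 [ 26.4 -23.8]
1.2 [ 11.  -19.6]
1 [ -3.2 -12.3]
0.8 [-15.7  -2.4]
0.6 [-26.    9.8]
0.4 [-33.7  23.8]
0.2 [-38.4  39.1]
0 [-40.  55.]
-0.02 [-40.   56.6]
```

Call:
drive_tool(angular=[[0, 0, 0.006], [0, 0, 0], [0, 0, 0], [0, 0, 0], [0, 0, 0], [0, 0, 0], [0, 0, 0], [0, 0, 0], [0, 0, 0], [0, 0, 0], [0, 0, 0], [0, 0, 0], [0, 0, 0], [0, 0, 0], [0, 0, 0], [0, 0, 0], [0, 0, 0], [0, 0, 0], [0, 0, 0], [0, 0, 0]], delta_pos=[[-0.5, 0.15, 0], [-0.5, 0.15, 0], [-0.5, 0.2, 0], [-0.55, 0.15, 0], [-0.45, 0.07, 0], [-0.45, 0.07, 0], [-0.45, 0.06, 0], [-0.53, -0.03, 0], [-0.53, -0.03, 0], [-0.53, -0.04, 0], [-0.5, -0.15, 0], [-0.5, -0.15, 0], [-0.5, -0.15, 0], [-0.47, -0.24, 0], [-0.47, -0.24, 0], [-0.47, -0.24, 0], [-0.42, -0.33, 0], [-0.42, -0.33, 0], [-0.42, -0.33, 0], [0, 0, 0]], gripper=[0, 0, 0, 0, 0, 0, 0, 0, 0, 0, 0, 0, 0, 0, 0, 0, 0, 0, 0, 0])

```text
time_s: 15.5
tool_pos: [0.5263, 0.049, 0.115]
tool_rot: [-173.1, 0.0, 12.1]
force: [0.8, 1.3, -0.4]
grip_width: 0.0006
grasp_force: 0.1
```

```bash
cat > kp.py <<'E'
from h import *
v=np.load('v.npy');p=eyes.read_camera('side');m=red(p,(285,190,345,262));ys,xs=np.where(m)
c=np.stack([xs,ys],1);print('red px',len(xs),c.min(0) if len(xs) else 0,c.max(0) if len(xs) else 0)
# angle by matching the arm (hinge->peg base, peg column) to red mask distance
dt=cv2.distanceTransform((~m).astype(np.uint8),cv2.DIST_L2,5)
def cost(th):
    t=np.linspace(0,1,20)[:,None]
    A=np.array([40,55,33])*(1-t)+np.array(peg(th,33))*t;B=np.array(peg(th,60))+t*np.array([0,0,13])
    q=proj(p,W(v,np.vstack([A,B])))
    d1=np.array([dt[int(np.clip(y,0,399)),int(np.clip(x,0,639))] for x,y in q])
    d2=np.min(np.linalg.norm(c[:,None]+.5-q[None],axis=2),1)
    return np.minimum(d1,8).mean()+np.minimum(d2,8).mean()
T_=np.arange(-.1,2.1,.02);C=[cost(t) for t in T_];i=np.argsort(C)[:3];print('theta',T_[i],np.round(np.array(C)[i],2))
E
python3 go.py; python3 kp.py
```

```text
t 15.5 tip track mm [ 0.7 -3.3 46.8] F [ 0.8  1.3 -0.4] w 0.00062837858794054
rotvec needed [-0.0002  0.0006  0.0008]
red px 41 [300 224] [322 236]
theta [0.7  0.68 0.72] [5.26 5.26 5.26]
```

Call:
drive_tool(angular=[[0, 0, 0], [0, 0, 0], [0, 0, 0], [0, 0, 0], [0, 0, 0], [0, 0, 0], [0, 0, 0], [0, 0, 0], [0, 0, 0], [0, 0, 0], [0, 0, 0], [0, 0, 0], [0, 0, 0], [0, 0, 0], [0, 0, 0], [0, 0, 0], [0, 0, 0], [0, 0, 0], [0, 0, 0]], delta_pos=[[1, 0, 0], [0, 1.3, 0], [0, 1.3, 0], [0, 1.4, 0], [-1.4, 0, 0], [-1.5, 0, 0], [0, -0.7, 0], [0, -0.6, 0], [-0.19, -0.45, 0], [-0.19, -0.45, 0], [-0.19, -0.45, 0], [-0.2, -0.45, 0], [-0.26, -0.47, 0], [-0.26, -0.47, 0], [-0.26, -0.47, 0], [-0.16, -0.5, 0], [-0.16, -0.5, 0], [-0.16, -0.5, 0], [0, 0, 0]], gripper=[0, 0, 0, 0, 0, 0, 0, 0, 0, 0, 0, 0, 0, 0, 0, 0, 0, 0, 0])

```text
time_s: 17.45
tool_pos: [0.4844, 0.0609, 0.1175]
tool_rot: [-173.1, -0.0, 12.1]
force: [-0.1, 0.1, -0.1]
grip_width: 0.0003
grasp_force: 0.0
```

```bash
python3 go.py '[-40,33,46]'; python3 kp.py
```

```text
t 17.45 tip track mm [-37.8  17.3  46.9] F [-0.1  0.1 -0.1] w 0.00034352052342847135
rotvec needed [-0.0005 -0.0005  0.0015]
[-40,33,46] delta cm now-frame [-0.21 -1.57  0.09] target-frame [-0.22 -1.57  0.09]
red px 39 [300 222] [331 236]
theta [0.16 0.12 0.14] [2.68 2.7  2.71]
```

Keeper is at about 0.15–0.2. Finish with small steps, watching the force.

Call:
drive_tool(angular=[[0, 0, 0], [0, 0, 0], [0, 0, 0], [0, 0, 0], [0, 0, 0], [0, 0, 0]], delta_pos=[[-0.1, -0.3, 0], [-0.1, -0.3, 0], [0, -0.3, 0], [0, -0.3, 0], [0, -0.2, 0], [0, 0, 0]], gripper=[0, 0, 0, 0, 0, 0])

```text
time_s: 18.1
tool_pos: [0.4795, 0.0732, 0.1189]
tool_rot: [-173.1, 0.0, 12.0]
force: [0.8, -0.7, 0.4]
grip_width: 0.0005
grasp_force: 0.1
```

Call:
drive_tool(angular=[[0, 0, 0], [0, 0, 0], [0, 0, 0]], delta_pos=[[0, -0.1, 0], [0, -0.1, 0], [0, 0, 0]], gripper=[0, 0, 0])

```text
time_s: 18.4
tool_pos: [0.4791, 0.0748, 0.1192]
tool_rot: [-173.1, 0.0, 12.0]
force: [-0.4, -0.1, -0.1]
grip_width: 0.0005
grasp_force: 0.3
```

```bash
python3 go.py; python3 kp.py
```

```text
t 18.4 tip track mm [-40.1  32.   46.8] F [-0.4 -0.1 -0.1] w 0.0004950747658409773
rotvec needed [0.     0.0002 0.    ]
red px 34 [300 225] [331 236]
theta [-2.00000000e-02 -4.00000000e-02  1.38777878e-17] [2.6  2.62 2.67]
```

Call:
drive_tool(angular=[[0, 0, 0], [0, 0, 0], [0, 0, 0]], delta_pos=[[0, -0.1, 0], [0, -0.1, 0], [0, 0, 0]], gripper=[0, 0, 0])

```text
time_s: 18.75
tool_pos: [0.4788, 0.0768, 0.1194]
tool_rot: [-173.1, 0.0, 12.0]
force: [-0.9, -0.7, 0.2]
grip_width: 0.0006
grasp_force: 0.3
```

Call:
drive_tool(angular=[[0, 0, 0], [0, 0, 0], [0, 0, 0]], delta_pos=[[0, -0.1, 0], [0, -0.1, 0], [0, 0, 0]], gripper=[0, 0, 0])

```text
time_s: 19.05
tool_pos: [0.4784, 0.0788, 0.1197]
tool_rot: [-173.1, -0.0, 12.0]
force: [-0.2, -1.2, -0.4]
grip_width: 0.0005
grasp_force: 0.3
```

Call:
drive_tool(angular=[[0, 0, 0], [0, 0, 0], [0, 0, 0]], delta_pos=[[0, -0.1, 0], [0, -0.1, 0], [0, 0, 0]], gripper=[0, 0, 0])

```text
time_s: 19.35
tool_pos: [0.4782, 0.0794, 0.1198]
tool_rot: [-173.2, -0.0, 12.0]
force: [-0.9, -4.7, -1.0]
grip_width: 0.0006
grasp_force: 2.3
```

Call:
drive_tool(angular=[[0, 0, 0], [0, 0, 0], [0, 0, 0]], delta_pos=[[0, -0.1, 0], [0, -0.1, 0], [0, 0, 0]], gripper=[0, 0, 0])

```text
time_s: 19.65
tool_pos: [0.4781, 0.0797, 0.1199]
tool_rot: [-173.3, -0.0, 11.9]
force: [1.4, -8.1, -1.6]
grip_width: 0.0001
grasp_force: 4.1
```

```bash
python3 go.py; python3 kp.py
```

```text
t 19.65 tip track mm [-40.1  37.1  46.9] F [ 1.4 -8.1 -1.6] w 0.00012270013461683623
rotvec needed [ 0.0035 -0.0003 -0.0018]
red px 33 [300 227] [331 236]
theta [-0.1  -0.08 -0.06] [2.85 2.87 3.01]
```

Call:
drive_tool(angular=[[0, 0, 0], [0, 0, 0], [0, 0, 0], [0, 0, 0], [0, 0, 0], [0, 0, 0], [0, 0, 0], [0, 0, 0], [0, 0, 0], [0, 0, 0], [0, 0, 0], [0, 0, 0], [0, 0, 0]], delta_pos=[[0, 0.3, 0], [0, 0.5, 0], [0, 1, 0], [0, 2, 0], [0, 2, -2], [0, 2, -3], [0, 2, -3], [0, 3, -2], [0, 3, 0], [0, 3, 0], [0, 3, 0], [0, 0, 0], [0, 0, 0]], gripper=[0, 0, 0, 0, 0, 0, 0, 0, 0, 0, 0, 0, 0])

```text
time_s: 21.0
tool_pos: [0.5251, -0.1413, 0.1929]
tool_rot: [-173.0, 0.0, 11.9]
force: [-0.0, 1.0, 0.7]
grip_width: 0.0004
grasp_force: 0.0
```

```bash
python3 go.py; python3 kp.py; python3 roll.py
python3 - <<'E'
from h import *
v=np.load('v.npy');ims=[]
for n,o in(('top',(230,180)),('side',(275,190))):
    p=eyes.read_camera(n);f=6
    im=cv2.resize(np.ascontiguousarray(p['pixels'][o[1]:o[1]+75,o[0]:o[0]+66,::-1]),None,fx=f,fy=f,interpolation=2)
    for th,c in((0,(0,255,0)),(.1,(255,255,0))):
        cv2.polylines(im,[np.int32((proj(p,W(v,[[40,55,33],peg(th,33),peg(th,73)]))+.5-o)*f)],False,c,1)
    ims.append(im)
cv2.imwrite('pics/d.png',np.hstack(ims))
E
```

```text
t 21.0 tip track mm [ -40.1 -178.4  146.4] F [-0.   1.   0.7] w 0.00036001251776777125
rotvec needed [-0.0016 -0.     -0.0015]
red px 43 [300 223] [331 236]
theta [-0.04 -0.06 -0.02] [2.51 2.53 2.55]
top roll y 103 0.02 p 0.74 bbox [243 217 274 238]
side roll y 105 0.03 p 0.63 bbox [305 230 322 250]
side roll y -112 39.59 p 0.41 bbox [340 149 363 176]
```

View pics/d.png

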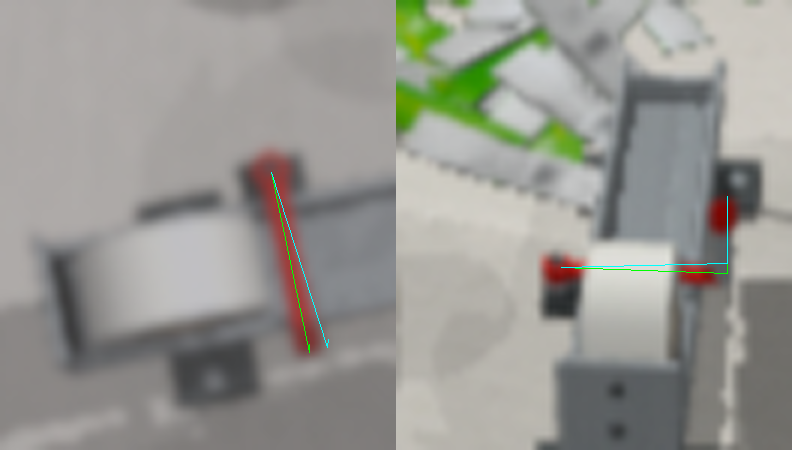

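The keeper lies across the chute behind the roll and matches the θ=0 line (knob at top (308,345)). The roll is seated and the arm is clear, so I hand in.

```bash
python3 -c "
from cell import env
print(env.sign_off())"
```

```text
the job is handed in; nothing more can be done
None
```

The white roll is seated in the hollow behind the ridge with the red keeper closed against its hinge limit, and I handed the job in at about 21 s; no verdict was returned.

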